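# Check a jam jar lid with the plunger gauge

## Task

Take the orange-handled lid gauge out of its black holder and zero it: press its tip lightly, gauge upright, on the white dot of the steel zero block for a good second. Then press the tip lightly on the white dot of the marked jam jar, gauge square to its tilted lid, and finish while holding it there in the gripper; lightly means the sprung plunger is pushed about half-way in, never right to its stop. Keep off the other two tilted jars, do not shift the marked one, and leave the loose things where they stand.

Things in the scene. Friction and masses are not known exactly. Their poses are not given: they have to be found in the camera images.
- gauge_grip (a point): The lid gauge (about 0.18 kg), upright in its holder: orange square handle 24 x 24 mm, 58 mm tall; this point is on its axis, 26 mm below the handle's top and 30 mm above the top of the round dial case (42 mm dia, 18 mm thick) under it. z points up the handle, x and y are normal to its flat faces. The plunger's tip, when not pressed, is 128 mm below this point along -z.
- gauge: The same gauge; origin at the centre of the underside of the 44 x 36 mm flange that rests on the holder, 78 mm below gauge_grip and 50 mm above the unpressed tip; same axes. A sleeve, 20 mm dia, reaches 22 mm below the flange, and the plunger comes out of it.
- tip (a point): The lowest point of the gauge's brass ball tip (10 mm dia) on the sprung plunger, on the gauge's axis; axes as the gauge.
- plunger (a joint): How far the plunger is pushed in: 0 fully out, 0.016 m at its stop. Its spring pushes back with 1 N at the start and 350 N/m more as it goes in (3.9 N half-way, 6.7 N at the stop).
- holder: Fixed black block 80 x 80 x 62 mm with an upright square hole 28 mm wide through its middle, in which the gauge's sleeve and plunger hang; origin at the centre of its underside, z up. The gauge must rise at least 50 mm straight up to be clear of it.
- zero_dot (a point): Centre of the white dot (16 mm dia, dark ring round it) on the level top of the fixed steel zero block, 70 x 70 x 30 mm high; z up. It and the holder may stand in either order.
- dot (a point): Centre of the white dot (16 mm dia) in the middle of the red lid (64 mm dia) of the marked jar; z is the lid's outward normal, leaning 6 to 24 degrees from vertical, roughly towards the robot. The 72 mm high jar hangs between two plywood cheeks (80 mm high, 98 mm over both) of a fixed 100 x 100 mm stand, on a stiff pivot 36 mm below the lid's top; a light push does not turn it.
- stand_b: A like stand with a tilted jar whose lid has no dot: keep off it. Origin at the centre of its underside; top of the jar about 98 mm above the table. The three stands are in a row, in any order.
- stand_c: The other such stand with a jar without a dot: keep off it. Origin as for stand_b.
- jam1: Loose jam jar, 64 mm dia, 70 mm high, red lid without dot; origin at the centre of its underside, as for all loose things here.
- jam2: Loose jam jar like jam1.
- jam3: Loose jar like jam1, orange contents.
- mug: Loose white mug, 76 mm dia, 85 mm high.
- spoon: Loose wooden spoon, 200 mm long, lying along its x.
- coin_dish: Loose blue dish, 100 mm dia, 18 mm high.

How it is judged (in metres and radians):
On the way, in this order (a step that is already met when the one before it is completed fails the run):
1. the gauge is lifted clear of its holder in the gripper (z of tip in the frame of holder above 0.066 m and contact force between the fingers and gauge above 1 N and contact force between gauge and holder below 0.05 N), for 0.1 s.
2. the gauge is held upright (within 8 degrees), tip on the zero block's dot, plunger 3 to 13 mm in, for 0.8 s (distance between tip and zero_dot below 0.008 m and angle between gauge_grip's own z axis and vertical below 0.14 rad and value of joint plunger between 0.003 and 0.013 m and contact force between the fingers and gauge above 1 N and contact force between gauge and holder below 0.05 N), for 0.8 s.
At the end, for the whole second after the job is handed in: The gripper holds the gauge still, its tip within 8 mm of the centre of the marked jar's dot, its axis within 8 degrees of the lid's normal, the plunger 3 to 13 mm in (distance between tip and dot below 0.008 m and angle between the z axis of gauge_grip and the z axis of dot, either way round below 0.14 rad and linear speed of gauge below 0.01 m/s and value of joint plunger between 0.003 and 0.013 m and contact force between the fingers and gauge above 1 N and contact force between gauge and holder below 0.05 N); the arm keeps its last pose, push and grip.
It fails at once if the plunger is pushed right to its stop (value of joint plunger above 0.0157 m).
It fails at once if another tilted jar or its stand is touched (contact force between any of gauge, the fingers, the arm and stand_b above 0.3 N or contact force between any of gauge, the fingers, the arm and stand_c above 0.3 N).
It fails at once if the marked jar is shifted by more than 8 mm (distance of dot from where it was at the start of the episode above 0.008 m).
It fails at once if a loose thing is moved by more than 20 mm (distance of any of jam1, jam2, jam3, mug, spoon, coin_dish from where it was at the start of the episode above 0.02 m).
It also fails if it takes over 54 s, if anything falls off the work surface, if the arm or the gripper's body presses on something with over 40 N, if the wrist force passes 120 N, or if a joint passes its speed limit or range.

## Robot

A 7-joint arm with a two-finger parallel gripper is mounted at the origin on the work surface. World frame = base frame: x ahead of the robot, y to its left, z up, the work surface at z = 0. Lengths are in mm, angles in degrees, forces in N, time in s.
With the tool pointing down it reaches from about 400 to 875 mm from the base axis. Payload 6.5 kg.
Tool frame: the origin (TCP) lies on the centre line of the jaws, within the pads' length; the fingertips stand 11 mm ahead of it and the grasp point (between the pads) lies 8 mm behind it; z points along the fingers, y is the line along which they close (so a half turn about z gives the same grasp; the last joint's range is limited). The gripper opens to 88 mm and grips with 3 to 60 N. Pads are 18 mm wide; open, the fingers measure 123 mm over their backs; the gripper's body (75 mm by 187 mm) begins 45 mm behind the grasp point.
Start: joints at [-76.902, 30.733, -0.252, 88.115, 0.149, 61.152, -4.079], TCP at [188.851, 621.953, 249.716] pointing down, gripper open.
Joint ranges: [-154.64, 154.64], [-21.42, 123.67], [-72.66, 72.17], [13.99, 137.28], [-74.86, 254.86], [10.95, 109.41], [-158.01, 158.01]. Speed limits (degrees/s): [136.94, 136.94, 180, 180, 180, 180, 180].

## Interface

Orientations are given as a 3x3 rotation matrix whose columns are the frame's x, y, z axes.
In Python, from plant import status, viewer, ticket gives the robot as it stands. The module is installed in compiled form; this text tells all that it offers.
- The arm moves only by the tool carry_out, never from a script. Its argument "plan" is a list of rows, each an object of numbers: "jaw": the gripper command: -1 is fully open, 1 is shut, values between are in proportion; "x", "y", "z": the shift along the tool's x, y, z in m; "rx", "ry", "rz": the turn, a rotation vector about the tool's x, y, z in degrees. In form: [{"jaw": .., "x": .., "y": .., "z": .., "rx": .., "ry": .., "rz": ..}, ...]. A call has 1 to 5 rows; each row is the pose to reach, as a shift and turn from the pose commanded when the call began, along the tool's axes at that moment; what a row does not reach only later rows make up. A row lasts 1/12 s, in which the tool goes at most 41.7 mm and 7.16 degrees, less where a joint would pass 70% of its speed; a pose out of reach is approached as far as the arm can. A call with a gripper value outside its range is refused whole. The fingers move at their own pace and stop on an object; "squeeze" is the grip in N (left out, the last holds). Time passes only in rows, so rows that repeat a pose let the fingers close. It gives the time, the measured TCP pose, the force, the opening and the grip force at its end, in the units of the state.
- status.get_obs(): the state, without advancing time (a new reading comes with each control period).
- viewer.get_image(name): name is "side" or "top" or "wrist"; returns a dict with "image" (400x640x3 uint8, red, green, blue), "fx", "fy", "cx", "cy" (pixels), "rvec" (rotation vector, rad) and "tvec" (3), from world to camera coordinates, as OpenCV has them. Camera axes: x right, y down, z forward; pixel columns grow to the right and rows downward; lengths in mm; the calibration is good to about 2 mm. The wrist camera is an equidistant fisheye: a pixel r from the principal point sees the ray r / f radians off the axis. A picture is of the moment at which its call begins. There is no depth.
- ticket.finish_job(): hands the job in; it is judged then, once.
The state is a dict: "t": time; "joints": joint angles; "joint_vel": joint speeds; "tau": joint torques, N m; "tool_pos": TCP position; "tcp_rot": TCP orientation; "wrist_force": force on the tool from outside, world axes, zero at the start; "ft_torque": the same for the moment, N m; "finger_gap": opening from 0.0 (shut) to 1.0 (fully open); "finger_force": force on a finger pad.
Only numpy, scipy, OpenCV 4.12 (cv2) and the standard library are available. Lean on these libraries where they do the work, as an engineer would, in place of code of your own. Each camera call takes 0.05 s, during which the arm holds its last target. There are 200 camera calls.

## Working session

There is one attempt and no reset: what is moved stays moved. The work goes in short steps, Python scripts to look and compute and a tool call to move; the robot and the scene stay as the last step left them, time stands still between calls to the robot, and variables do not carry over. Pictures are saved under pics/ and viewed, at most 11 in all, crops included, and the job is handed in when it is done.

Besides the shell and the picture viewer there is one more tool, called after "Request:" as name(argument=value, ...) on one line, values as JSON. carry_out: Moves the arm, as the interface text tells. Its arguments: {"type":"object","properties":{"plan":{"type":"array","items":{"type":"object","properties":{"jaw":{"type":"number"},"x":{"type":"number"},"y":{"type":"number"},"z":{"type":"number"},"rx":{"type":"number"},"ry":{"type":"number"},"rz":{"type":"number"}}}},"squeeze":{"type":"number"}},"required":["plan"]}

```bash
mkdir -p pics
cat > h.py <<'E'
import numpy as np, cv2
from plant import status, viewer, ticket
def cam(n):
    d=viewer.get_image(n); d['R']=cv2.Rodrigues(np.array(d['rvec'],float))[0]; d['t']=np.array(d['tvec'],float).ravel(); return d
def save(d,f,crop=None,s=1):
    im=d['image'][:,:,::-1]
    if crop: x0,y0,x1,y1=crop; im=im[y0:y1,x0:x1]
    cv2.imwrite('pics/'+f,cv2.resize(im,None,fx=s,fy=s,interpolation=cv2.INTER_CUBIC))
def ray(d,u,v,fish=False):
    a=np.array([(u-d['cx'])/d['fx'],(v-d['cy'])/d['fy']])
    if fish:
        r=np.hypot(*a); c=np.array([*(a/max(r,1e-9)*np.sin(r)),np.cos(r)])
    else: c=np.array([*a,1.])
    w=d['R'].T@c; return -d['R'].T@d['t'], w/np.linalg.norm(w)
def atz(d,u,v,z,fish=False):
    o,w=ray(d,u,v,fish); return o+w*(z-o[2])/w[2]
def proj(d,P,fish=False):
    c=d['R']@np.asarray(P,float)+d['t']
    if fish:
        r=np.hypot(c[0],c[1]); th=np.arctan2(r,c[2]); k=th/max(r,1e-9)
        return np.array([d['cx']+d['fx']*c[0]*k,d['cy']+d['fy']*c[1]*k])
    return np.array([d['cx']+d['fx']*c[0]/c[2],d['cy']+d['fy']*c[1]/c[2]])
E
python3 - <<'E'
from h import *
for n in ['top','side','wrist']:
    d=cam(n); save(d,n+'0.png'); print(n,d['fx'],d['cx'],d['cy'],-d['R'].T@d['t'],d['R'].round(3).tolist())
print(status.get_obs())
E
```

```text
top 477.883658788409 315.04675541931834 194.27582915949475 [ 252.34987243  -26.72656655 1679.91236979] [[0.027, -0.999, 0.019], [-0.983, -0.03, -0.18], [0.18, -0.014, -0.984]]
side 511.31364654508235 309.4069094722518 198.95202688715523 [-201.83839255 -936.21127834 1097.52996431] [[0.787, -0.616, 0.02], [-0.387, -0.52, -0.762], [0.48, 0.592, -0.648]]
wrist 309.70691628693146 315.16562622186876 201.04184602050265 [118.1082278  642.70168231 383.80868855] [[0.29, 0.957, -0.003], [0.917, -0.277, 0.285], [0.272, -0.085, -0.958]]
{'t': 0.15, 'joints': array([-76.9021486 ,  30.76444973,  -0.2539271 ,  88.15467174,
         0.14930071,  61.15202231,  -4.08093972]), 'joint_vel': array([-0.03975568, -0.15608359,  0.07409838, -0.22559246,  0.0292052 ,
       -0.07767258, -0.0271191 ]), 'tau': array([ 1.70770014e-03, -5.71323967e+01,  9.92120169e-01, -2.51829332e+01,
       -5.61054982e-02,  1.52056437e-02,  1.20077652e-04]), 'tool_pos': array([188.74193685, 621.54537475, 249.09577578]), 'tcp_rot': array([[-9.56872433e-01,  2.90508313e-01, -2.60402226e-04],
       [ 2.90508412e-01,  9.56871675e-01, -1.20829382e-03],
       [-1.01847884e-04, -1.23183208e-03, -9.99999236e-01]]), 'wrist_force': array([0.52547128, 0.13430355, 0.55456786]), 'ft_torque': array([-0.00256581,  0.04815752, -0.02992525]), 'finger_force': 0.0, 'finger_gap': 0.9985821768240762}
```

View pics/top0.png

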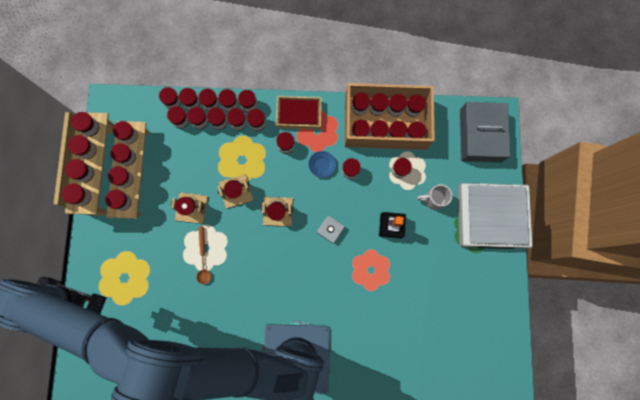

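View pics/side0.png

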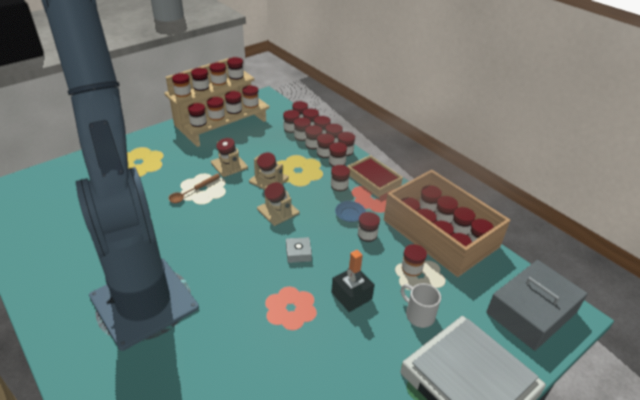

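Top: the gauge is at about (398,220), the zero dot at (331,229), and the marked jar's dot at (185,205), leftmost of the three stands. Side: handle (355,262), zero dot (298,247), marked lid (226,146).

Run:
```python
from h import *
a=cam('top');b=cam('side')
def crop(d,x,y,w=40,h=30,s=10): return cv2.resize(d['image'][y-h//2:y+h//2,x-w//2:x+w//2,::-1],None,fx=s,fy=s,interpolation=cv2.INTER_CUBIC)
im=np.vstack([np.hstack([crop(a,394,224),crop(b,353,272,80,60,5)]),np.hstack([crop(a,188,206),crop(b,229,152,52,39,7.7)[:300,:400]])])
cv2.imwrite('pics/c1.png',im); print(im.shape)
def cen(d,x0,y0,x1,y1,f):
    p=d['image'][y0:y1,x0:x1].astype(float); m=f(p); v,u=np.nonzero(m); return u.mean()+x0,v.mean()+y0,len(u)
og=lambda p:(p[...,0]>150)&(p[...,2]<90)&(p[...,1]<150)
wh=lambda p:p.min(2)>165
for n,d,r in [('top',a,[(380,205,412,240),(320,220,342,240),(178,198,195,212)]),('side',b,[(340,240,370,280),(288,238,310,255),(215,136,238,155)])]:
    g=cen(d,*r[0],og);z=cen(d,*r[1],wh);o=cen(d,*r[2],wh); print(n,g,z,o)
    print(' zero',atz(d,*z[:2],30)); 
    if n=='top': R=(g,o)
    else:
        for i,q in enumerate((g,o)):
            o1,w1=ray(a,*R[i][:2]);o2,w2=ray(b,*q[:2])
            s=np.linalg.lstsq(np.c_[w1,-w2],o2-o1,rcond=None)[0];p1=o1+w1*s[0];p2=o2+w2*s[1];print(p1,p2)
```

```text
Traceback (most recent call last):
ValueError: all the input array dimensions except for the concatenation axis must match exactly, but along dimension 0, the array at index 0 has size 300 and the array at index 1 has size 293
```

Run:
```python
from h import *
a=cam('top');b=cam('side')
def crop(d,x,y,w=40,h=30): return cv2.resize(d['image'][y-h//2:y+h//2,x-w//2:x+w//2,::-1],(400,300),interpolation=cv2.INTER_CUBIC)
im=np.vstack([np.hstack([crop(a,394,224),crop(b,353,272,80,60)]),np.hstack([crop(a,188,206),crop(b,229,152,56,42)])])
cv2.imwrite('pics/c1.png',im)
def cen(d,x0,y0,x1,y1,f):
    p=d['image'][y0:y1,x0:x1].astype(float); m=f(p); v,u=np.nonzero(m); return u.mean()+x0,v.mean()+y0,len(u)
og=lambda p:(p[...,0]>150)&(p[...,2]<90)&(p[...,1]<150)
wh=lambda p:p.min(2)>165
for n,d,r in [('top',a,[(380,205,412,240),(320,220,342,240),(178,198,195,212)]),('side',b,[(340,240,370,280),(288,238,310,255),(215,136,238,155)])]:
    g=cen(d,*r[0],og);z=cen(d,*r[1],wh);o=cen(d,*r[2],wh); print(n,g,z,o)
    print(' zero',atz(d,*z[:2],30)); 
    if n=='top': R=(g,o)
    else:
        for i,q in enumerate((g,o)):
            o1,w1=ray(a,*R[i][:2]);o2,w2=ray(b,*q[:2])
            s=np.linalg.lstsq(np.c_[w1,-w2],o2-o1,rcond=None)[0];p1=o1+w1*s[0];p2=o2+w2*s[1];print(p1,p2)
```

```text
top (np.float64(398.26229508196724), np.float64(220.01639344262296), 61) (np.float64(330.38461538461536), np.float64(228.6153846153846), 13) (np.float64(184.0), np.float64(205.5), 16)
 zero [ 434.94936203 -107.1604048    30.        ]
side (np.float64(356.01960784313724), np.float64(254.5686274509804), 51) (np.float64(292.67), np.float64(247.68), 100) (np.float64(224.5), np.float64(143.0), 8)
 zero [ 415.63128849 -103.20138043   30.        ]
[ 454.77175426 -318.732046    158.4358759 ] [ 454.57538115 -318.60123767  158.38464477]
[490.81495087 386.17137458  96.95488862] [487.86590998 387.6667795   96.90069029]
```

View pics/c1.png

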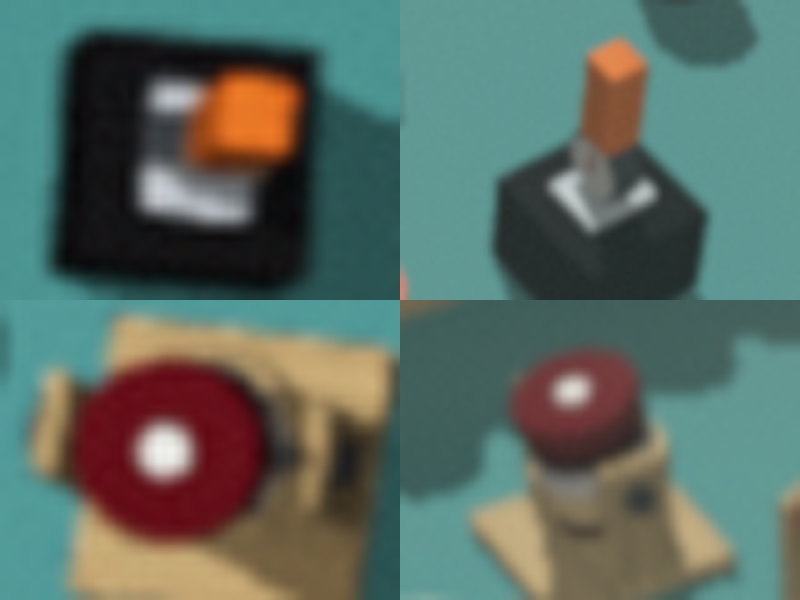

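The crops show the gauge nearly square to the table, turned about 4° clockwise, and the dot centred on the marked lid, which leans towards the robot. Next I'll pass over the jar for a close look before going to the gauge.

```bash
cat >> h.py <<'E'
from scipy.spatial.transform import Rotation as Ro
def Rt(az,n=(0,0,1)):
    """tool rotation: z=-n, y closest to azimuth az"""
    z=-np.array(n,float)/np.linalg.norm(n); y=np.array([np.cos(np.radians(az)),np.sin(np.radians(az)),0]); y-=z*(y@z); y/=np.linalg.norm(y)
    return np.c_[np.cross(y,z),y,z]
def go(P,R):
    s=status.get_obs(); T=s['tcp_rot']; dp=T.T@(np.array(P)-s['tool_pos'])/1000; rv=Ro.from_matrix(T.T@R).as_rotvec(degrees=True)
    print('t',round(s['t'],2),'pos',s['tool_pos'].round(1),'xyz',dp.round(4),'rot',rv.round(2),'dist rows',round(np.linalg.norm(dp)*1000/41.7,1),round(np.linalg.norm(rv)/7.16,1),'F',s['wrist_force'].round(2))
E
python3 - <<'E'
from h import *
go((400,330,330),Rt(0))
E
```

```text
t 0.35 pos [188.8 621.8 249.5] xyz [-0.2869 -0.2179 -0.0804] rot [-2.000e-02  2.000e-02  7.311e+01] dist rows 8.9 10.2 F [-0.32  0.99 -0.12]
```

Request:
carry_out(plan=[{"jaw":-1,"x":-0.287,"y":-0.218,"z":-0.08,"rz":73},{"jaw":-1,"x":-0.287,"y":-0.218,"z":-0.08,"rz":73},{"jaw":-1,"x":-0.287,"y":-0.218,"z":-0.08,"rz":73},{"jaw":-1,"x":-0.287,"y":-0.218,"z":-0.08,"rz":73},{"jaw":-1,"x":-0.287,"y":-0.218,"z":-0.08,"rz":73}])

```text
$.plan[0]: bad value
```

Run:
```python
from h import *
go((400,330,330),Rt(0))
```

```text
t 0.35 pos [188.8 621.8 249.5] xyz [-0.2869 -0.2179 -0.0804] rot [-2.000e-02  2.000e-02  7.311e+01] dist rows 8.9 10.2 F [-0.32  0.99 -0.12]
```

Request:
carry_out(plan=[{"jaw":-1,"x":-0.03,"y":-0.023,"z":-0.009,"rx":0,"ry":0,"rz":7},{"jaw":-1,"x":-0.06,"y":-0.046,"z":-0.018,"rx":0,"ry":0,"rz":14},{"jaw":-1,"x":-0.09,"y":-0.069,"z":-0.027,"rx":0,"ry":0,"rz":21},{"jaw":-1,"x":-0.12,"y":-0.092,"z":-0.035,"rx":0,"ry":0,"rz":28},{"jaw":-1,"x":-0.15,"y":-0.115,"z":-0.042,"rx":0,"ry":0,"rz":35}])

```text
t: 0.77
tool_pos: [299.8, 466.9, 292.4]
tcp_rot: [[-0.612, 0.79, 0.0], [0.79, 0.612, 0.001], [0.0, 0.001, -1.0]]
wrist_force: [1.6, 0.3, 0.6]
finger_gap: 1.004
finger_force: 0.0
```

Run:
```python
from h import *
go((400,330,330),Rt(0))
```

```text
t 0.77 pos [299.8 466.9 292.4] xyz [-0.1695 -0.0046 -0.0377] rot [ 2.000e-02 -4.000e-02  3.777e+01] dist rows 4.2 5.3 F [1.65 0.35 0.6 ]
```

Now with all keys and identical final rows.

Request:
carry_out(plan=[{"jaw":-1,"x":-0.17,"y":-0.005,"z":-0.038,"rx":0,"ry":0,"rz":35},{"jaw":-1,"x":-0.17,"y":-0.005,"z":-0.038,"rx":0,"ry":0,"rz":35},{"jaw":-1,"x":-0.17,"y":-0.005,"z":-0.038,"rx":0,"ry":0,"rz":35},{"jaw":-1,"x":-0.17,"y":-0.005,"z":-0.038,"rx":0,"ry":0,"rz":35},{"jaw":-1,"x":-0.17,"y":-0.005,"z":-0.038,"rx":0,"ry":0,"rz":35}])

```text
t: 1.18
tool_pos: [405.1, 325.1, 331.8]
tcp_rot: [[-0.038, 0.999, 0.004], [0.999, 0.038, -0.0], [-0.0, 0.004, -1.0]]
wrist_force: [0.3, -0.6, 0.3]
finger_gap: 0.997
finger_force: 0.0
```

Run:
```python
from h import *
go((400,100,330),Rt(-4))
d=cam('wrist');save(d,'w1.png'); np.save('w1.npy',d,allow_pickle=True)
print(proj(d,(490,387,97),True),-d['R'].T@d['t'])
```

```text
t 1.18 pos [405.1 325.1 331.8] xyz [-0.2247 -0.0138  0.0018] rot [ 0.23 -0.    6.2 ] dist rows 5.4 0.9 F [ 0.31 -0.59  0.29]
[387.1509984  124.73183721] [401.48958911 398.26198178 466.66506837]
```

View pics/w1.png

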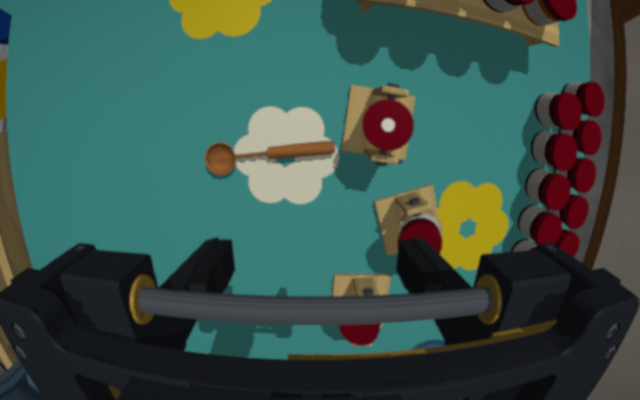

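The marked jar's dot is at (388,125), which matches the triangulation. The plate edges show the lid leaning about −x. I'll take one profile view along the pivot (from +y) to get the tilt.

Run:
```python
from h import *
go((416,537,140),Rt(-90))
```

```text
t 1.23 pos [404.1 326.7 331.4] xyz [0.2097 0.0183 0.1916] rot [ 0.12 -0.16 91.91] dist rows 6.8 12.8 F [ 0.28 -0.34  0.57]
```

Request:
carry_out(plan=[{"jaw":-1,"x":0.11,"y":0.0,"z":0.0,"rx":0,"ry":0,"rz":35},{"jaw":-1,"x":0.11,"y":0.0,"z":0.0,"rx":0,"ry":0,"rz":35},{"jaw":-1,"x":0.11,"y":0.0,"z":0.0,"rx":0,"ry":0,"rz":35},{"jaw":-1,"x":0.11,"y":0.0,"z":0.0,"rx":0,"ry":0,"rz":35},{"jaw":-1,"x":0.11,"y":0.0,"z":0.0,"rx":0,"ry":0,"rz":35}])

```text
t: 1.65
tool_pos: [391.6, 444.5, 328.7]
tcp_rot: [[0.527, 0.85, -0.001], [0.85, -0.527, -0.0], [-0.001, -0.001, -1.0]]
wrist_force: [0.8, 0.1, 0.9]
finger_gap: 0.993
finger_force: 0.0
```

Run:
```python
from h import *
go((416,537,140),Rt(-90))
```

```text
t 1.65 pos [391.6 444.5 328.7] xyz [ 0.0916 -0.0278  0.1886] rot [-2.000e-02  8.000e-02  5.822e+01] dist rows 5.1 8.1 F [0.78 0.07 0.86]
```

Request:
carry_out(plan=[{"jaw":-1,"x":0.09,"y":-0.028,"z":0.1,"rx":0,"ry":0,"rz":35},{"jaw":-1,"x":0.09,"y":-0.028,"z":0.1,"rx":0,"ry":0,"rz":35},{"jaw":-1,"x":0.09,"y":-0.028,"z":0.1,"rx":0,"ry":0,"rz":35},{"jaw":-1,"x":0.09,"y":-0.028,"z":0.1,"rx":0,"ry":0,"rz":35},{"jaw":-1,"x":0.09,"y":-0.028,"z":0.1,"rx":0,"ry":0,"rz":35}])

```text
t: 2.07
tool_pos: [414.0, 535.0, 224.4]
tcp_rot: [[0.919, 0.394, -0.005], [0.394, -0.919, -0.004], [-0.006, 0.002, -1.0]]
wrist_force: [-1.6, 0.3, 0.4]
finger_gap: 0.998
finger_force: 0.0
```

Request:
carry_out(plan=[{"jaw":-1,"x":0,"y":0,"z":0.088,"rx":0,"ry":0,"rz":22},{"jaw":-1,"x":0,"y":0,"z":0.088,"rx":0,"ry":0,"rz":22},{"jaw":-1,"x":0,"y":0,"z":0.088,"rx":0,"ry":0,"rz":22},{"jaw":-1,"x":0,"y":0,"z":0.088,"rx":0,"ry":0,"rz":22},{"jaw":-1,"x":0,"y":0,"z":0.088,"rx":0,"ry":0,"rz":22}])

```text
t: 2.48
tool_pos: [416.7, 533.4, 141.2]
tcp_rot: [[1.0, 0.025, -0.001], [0.025, -1.0, -0.001], [-0.001, 0.001, -1.0]]
wrist_force: [-0.1, 1.3, 0.1]
finger_gap: 0.998
finger_force: 0.0
```

Run:
```python
from h import *
go((416,537,140),Rt(-90))
d=cam('wrist');save(d,'w2.png'); np.save('w2.npy',d,allow_pickle=True)
print(proj(d,(490,387,97),True),-d['R'].T@d['t'])
```

```text
t 2.48 pos [416.7 533.4 141.2] xyz [-0.0006 -0.0036  0.0012] rot [0.04 0.03 1.46] dist rows 0.1 0.2 F [-0.09  1.32  0.15]
[530.71140516 131.63663117] [490.07791917 535.03462492 276.04540796]
```

View pics/w2.png

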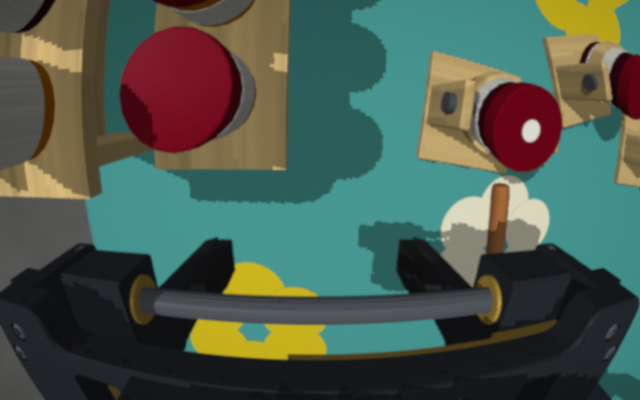

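The profile shows the marked lid centred at about (521,127) with its dot at (531,131). I'll fit a lid-cylinder model to both wrist views plus the dot.

```bash
cat > fit.py <<'E'
from h import *
from scipy.optimize import least_squares
V=[]
for f,c in (('w1.npy',(388,125)),('w2.npy',(525,128))):
    d=np.load(f,allow_pickle=True).item(); s=4
    x0,y0=c[0]-55,c[1]-55; im=cv2.resize(d['image'][y0:y0+110,x0:x0+110].astype(np.float32),None,fx=s,fy=s,interpolation=cv2.INTER_LINEAR)
    red=((im[...,0]>1.8*im[...,1])&(im[...,0]>45)&(im[...,0]>1.8*im[...,2])).astype(np.uint8)
    cs,_=cv2.findContours(red,cv2.RETR_CCOMP,cv2.CHAIN_APPROX_NONE)
    off=lambda q:(q.reshape(-1,2)+.5)/s-.5+[x0,y0]
    k=[q for q in cs if cv2.pointPolygonTest(q,(220.,220.),False)>=0 or cv2.contourArea(q)>3000]
    k=max(k,key=cv2.contourArea); w=(im.min(2)>130)&(cv2.drawContours(np.zeros_like(red),[cv2.convexHull(k)],0,1,-1)>0)
    dotpx=off(np.argwhere(w)[:,::-1].astype(float)).mean(0)
    P=off(cv2.convexHull(k).astype(float)); Pd=off(k.astype(float))[::6]
    print(f,'dot',dotpx,'box',Pd.min(0),Pd.max(0)); V.append((d,dotpx,Pd))
a=np.linspace(0,2*np.pi,90,endpoint=False)
def nrm(th,az): th,az=np.radians([th,az]); return np.array([np.sin(th)*np.cos(az),np.sin(th)*np.sin(az),np.cos(th)])
def res(p,full=False):
    n=nrm(p[3],p[4]); u=np.cross(n,[0,1,0]);u/=np.linalg.norm(u);v=np.cross(n,u); r=[]
    C=p[:3]+32*(np.outer(np.cos(a),u)+np.outer(np.sin(a),v))
    for d,dp,Pd in V:
        q=np.array([proj(d,x,True) for x in np.r_[C,C-p[5]*n]],np.float32); h=cv2.convexHull(q)
        r+=[np.clip(cv2.pointPolygonTest(h,(float(x),float(y)),True),-6,6) for x,y in Pd]
        r+=list(12*(proj(d,p[:3],True)-dp))
    return np.array(r)
for st in ((10,180),(20,175)):
    o=least_squares(res,[490,387,97,*st,10],loss='soft_l1',diff_step=1e-4,x_scale=[1,1,1,3,10,2])
    print(o.x.round(2),'n',nrm(o.x[3],o.x[4]).round(3),'cost',o.cost,len(o.fun),np.sqrt(np.mean(o.fun**2)))
E
python3 fit.py
```

```text
w1.npy dot [387.80967153 124.53643552] box [362.375  98.125] [412.125 150.625]
w2.npy dot [530.64179649 130.43322785] box [482.875  82.625] [561.375 170.875]
[490.98 386.81  95.52  12.52 186.96  14.63] n [-0.215 -0.026  0.976] cost 108.19381336091256 259 1.2306139905062436
[490.98 386.81  95.53  12.53 187.02  14.63] n [-0.215 -0.026  0.976] cost 108.19389179371643 259 1.2293770684056848
```

```bash
cat >> fit.py <<'E'
print(-0)
f=o.fun; i=0
for d,dp,Pd in V:
    r=f[i:i+len(Pd)]; c=proj(d,o.x[:3],True); an=np.degrees(np.arctan2(*(Pd-c).T[::-1]))
    print([(b,round(float(r[(an>=b)&(an<b+30)].mean()),2)) for b in range(-180,180,30)], f[i+len(Pd):i+len(Pd)+2]/12); i+=len(Pd)+2
d=V[1][0]; p,q,s=[atz(d,*x,8,True) for x in ((432,52),(417,157),(524,76))]; print(p,q,s,'az',np.degrees(np.arctan2(*(q-p)[1::-1])),np.linalg.norm(p-q))
d=V[0][0]; c=[atz(d,*x,8,True) for x in ((350,85),(415,92),(343,155))]; print(c,'az',np.degrees(np.arctan2(*(c[1]-c[0])[1::-1])),np.degrees(np.arctan2(*(c[2]-c[0])[1::-1])))
E
python3 fit.py | sed -n '5,$p'
```

```text
0
[(-180, 0.74), (-150, 0.47), (-120, 0.22), (-90, 0.04), (-60, 0.9), (-30, 1.24), (0, 1.53), (30, 1.45), (60, 1.25), (90, 0.47), (120, 1.0), (150, 0.88)] [-0.16625419  0.354008  ]
[(-180, -0.07), (-150, -0.55), (-120, 0.98), (-90, 1.33), (-60, 0.5), (-30, -0.07), (0, -0.03), (30, -0.09), (60, 0.34), (90, 1.16), (120, 1.28), (150, 1.23)] [-0.84924638 -0.36954168]
[551.09430801 432.13259193   8.        ] [453.99611355 441.48747852   8.        ] [545.67487852 327.3410854    8.        ] az 174.49684644226417 97.547799918473
[array([452.32714244, 439.67545814,   8.        ]), array([551.93793399, 438.13140588,   8.        ]), array([447.21110265, 334.6361903 ,   8.        ])] az -0.888062349210811 -92.78844312857032
```

The fit gives a 12.5° lean towards about 180–187°. The stand plate (centre ≈ (499,385), az ≈ 177) agrees, at about 13.5°. I'll use 13° at az 180. Now to the gauge.

Run:
```python
from h import *
a=cam('top'); print('handle top',atz(a,399.35,219.75,166)); go((450,340,300),Rt(-55))
```

```text
handle top [ 454.72606838 -320.7771125   166.        ]
t 2.58 pos [418.1 533.8 143.2] xyz [ 0.0274  0.1942 -0.1572] rot [ -0.1   -0.12 -33.6 ] dist rows 6.0 4.7 F [ 0.78 -0.29  0.33]
```

Request:
carry_out(plan=[{"jaw":-1,"x":0,"y":0.02,"z":-0.04,"rx":0,"ry":0,"rz":-7},{"jaw":-1,"x":0,"y":0.04,"z":-0.075,"rx":0,"ry":0,"rz":-14},{"jaw":-1,"x":0.01,"y":0.065,"z":-0.1,"rx":0,"ry":0,"rz":-21},{"jaw":-1,"x":0.02,"y":0.1,"z":-0.12,"rx":0,"ry":0,"rz":-28},{"jaw":-1,"x":0.03,"y":0.135,"z":-0.14,"rx":0,"ry":0,"rz":-35}])

```text
t: 3.0
tool_pos: [451.4, 397.8, 285.3]
tcp_rot: [[0.802, 0.598, 0.003], [0.598, -0.802, 0.004], [0.005, -0.001, -1.0]]
wrist_force: [0.9, -0.5, 0.6]
finger_gap: 1.002
finger_force: 0.0
```

Run:
```python
from h import *
go((455,210,300),Rt(-22))
```

```text
t 3.0 pos [451.4 397.8 285.3] xyz [-0.1093  0.1527 -0.0154] rot [ 3.000e-02 -2.900e-01 -3.128e+01] dist rows 4.5 4.4 F [ 0.92 -0.51  0.61]
```

Request:
carry_out(plan=[{"jaw":-1,"x":-0.119,"y":0.166,"z":-0.015,"rx":0,"ry":0,"rz":-35},{"jaw":-1,"x":-0.119,"y":0.166,"z":-0.015,"rx":0,"ry":0,"rz":-35},{"jaw":-1,"x":-0.119,"y":0.166,"z":-0.015,"rx":0,"ry":0,"rz":-35},{"jaw":-1,"x":-0.119,"y":0.166,"z":-0.015,"rx":0,"ry":0,"rz":-35},{"jaw":-1,"x":-0.119,"y":0.166,"z":-0.015,"rx":0,"ry":0,"rz":-35}])

```text
t: 3.42
tool_pos: [452.7, 191.5, 298.8]
tcp_rot: [[0.316, 0.949, 0.003], [0.949, -0.316, 0.002], [0.003, 0.003, -1.0]]
wrist_force: [-0.2, 0.4, -0.1]
finger_gap: 1.002
finger_force: 0.0
```

Run:
```python
from h import *
go((450,0,300),Rt(-4))
```

```text
t 3.42 pos [452.7 191.5 298.8] xyz [-0.1825  0.058  -0.0016] rot [  0.17  -0.17 -14.41] dist rows 4.6 2.0 F [-0.19  0.44 -0.11]
```

Request:
carry_out(plan=[{"jaw":-1,"x":-0.186,"y":0.059,"z":0,"rx":0,"ry":0,"rz":-13.5},{"jaw":-1,"x":-0.186,"y":0.059,"z":0,"rx":0,"ry":0,"rz":-13.5},{"jaw":-1,"x":-0.186,"y":0.059,"z":0,"rx":0,"ry":0,"rz":-13.5},{"jaw":-1,"x":-0.186,"y":0.059,"z":0,"rx":0,"ry":0,"rz":-13.5},{"jaw":-1,"x":-0.186,"y":0.059,"z":0,"rx":0,"ry":0,"rz":-13.5}])

```text
t: 3.83
tool_pos: [447.9, -5.0, 298.6]
tcp_rot: [[0.094, 0.996, 0.004], [0.996, -0.094, 0.001], [0.002, 0.004, -1.0]]
wrist_force: [0.0, -0.2, -0.8]
finger_gap: 1.001
finger_force: 0.0
```

Run:
```python
from h import *
go((455,-195,300),Rt(-4))
d=cam('wrist');save(d,'w3.png');np.save('w3.npy',d,allow_pickle=True)
print(proj(d,(430,-106,30),True))
```

```text
t 3.83 pos [447.9  -5.  298.6] xyz [-0.1885  0.0249 -0.0016] rot [ 0.23 -0.08 -1.39] dist rows 4.6 0.2 F [ 0.02 -0.23 -0.84]
[308.70209862 238.44271933]
```

View pics/w3.png

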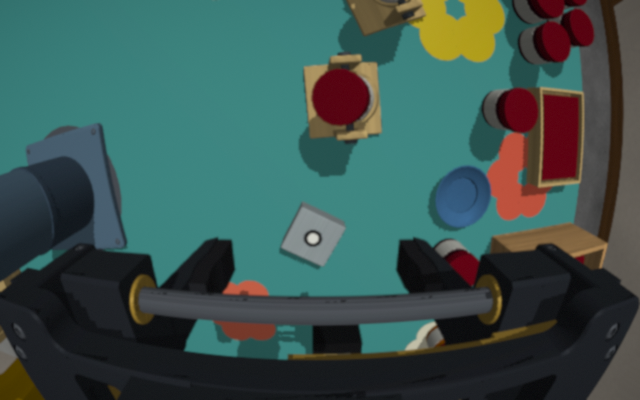

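The zero dot is at (313,238) in the wrist view, and the path is clear.

Request:
carry_out(plan=[{"jaw":-1,"x":-0.205,"y":0.026,"z":0,"rx":0,"ry":0,"rz":-1.4},{"jaw":-1,"x":-0.205,"y":0.026,"z":0,"rx":0,"ry":0,"rz":-1.4},{"jaw":-1,"x":-0.205,"y":0.026,"z":0,"rx":0,"ry":0,"rz":-1.4},{"jaw":-1,"x":-0.205,"y":0.026,"z":0,"rx":0,"ry":0,"rz":-1.4},{"jaw":-1,"x":-0.205,"y":0.026,"z":0,"rx":0,"ry":0,"rz":-1.4}])

```text
t: 4.3
tool_pos: [454.8, -210.0, 298.5]
tcp_rot: [[0.066, 0.998, 0.004], [0.998, -0.066, -0.0], [0.0, 0.004, -1.0]]
wrist_force: [1.4, -0.1, 0.5]
finger_gap: 1.004
finger_force: 0.0
```

Run:
```python
from h import *
d=np.load('w3.npy',allow_pickle=True).item()
p=d['image'][228:250,303:324].astype(float); v,u=np.nonzero(p.min(2)>165); 
print('zero',u.mean()+303,v.mean()+228,len(u),atz(d,u.mean()+303,v.mean()+228,30,True))
d=cam('wrist');save(d,'w4.png',(215,120,415,270),4);np.save('w4.npy',d,allow_pickle=True)
print(proj(d,(455,-320,166),True),proj(d,(455,-320,62),True)); go((455,-320,180),Rt(-4))
```

```text
zero 312.67605633802816 238.04225352112675 71 [ 435.66783685 -105.91161883   30.        ]
[322.12541565 296.91357633] [320.24537285 252.85651958]
t 4.35 pos [ 453.7 -218.6  299.3] xyz [-0.1004  0.0083  0.1199] rot [ 0.34  0.33 -0.33] dist rows 3.8 0.1 F [-0.66 -4.24  1.  ]
```

View pics/w4.png

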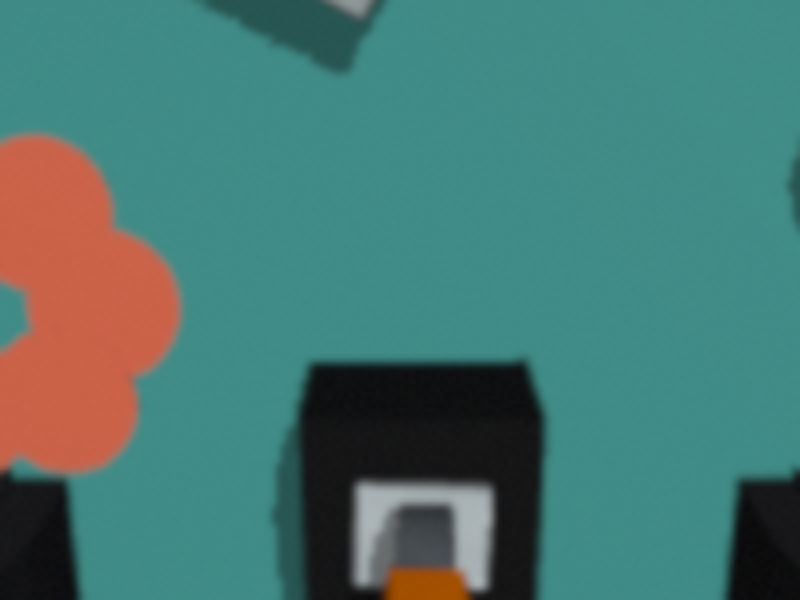

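The holder and flange are square to the tool, with the flange centred at about u=320.6 against a predicted 320.2, so the x and yaw estimates hold. I'll check y numerically and start descending.

Run:
```python
from h import *
d=np.load('w4.npy',allow_pickle=True).item()
for z in (62,66): print(z,proj(d,(455,-302,z),True))
print('flange front edge at', atz(d,320.6,241,65,True))
go((455,-320.5,185),Rt(-4)); go((455,-320.5,132),Rt(-4))
```

```text
62 [319.42177762 240.57897666]
66 [319.47318193 241.82734632]
flange front edge at [ 456.5220256  -301.37163097   65.        ]
t 4.35 pos [ 453.7 -218.6  299.3] xyz [-0.1009  0.0083  0.1149] rot [ 0.34  0.33 -0.33] dist rows 3.7 0.1 F [-0.66 -4.24  1.  ]
t 4.35 pos [ 453.7 -218.6  299.3] xyz [-0.1006  0.008   0.1679] rot [ 0.34  0.33 -0.33] dist rows 4.7 0.1 F [-0.66 -4.24  1.  ]
```

Request:
carry_out(plan=[{"jaw":-1,"x":-0.04,"y":0.003,"z":0.03,"rx":0,"ry":0,"rz":0},{"jaw":-1,"x":-0.08,"y":0.006,"z":0.05,"rx":0,"ry":0,"rz":0},{"jaw":-1,"x":-0.1,"y":0.0085,"z":0.08,"rx":0,"ry":0,"rz":0},{"jaw":-1,"x":-0.1,"y":0.0085,"z":0.11,"rx":0,"ry":0,"rz":0},{"jaw":-1,"x":-0.1,"y":0.0085,"z":0.11,"rx":0,"ry":0,"rz":0}])

```text
t: 4.77
tool_pos: [453.4, -308.1, 182.8]
tcp_rot: [[0.07, 0.998, -0.006], [0.998, -0.07, 0.002], [0.002, -0.006, -1.0]]
wrist_force: [-0.2, 2.0, -0.7]
finger_gap: 0.999
finger_force: 0.0
```

Run:
```python
from h import *
cam('wrist'); cam('wrist')
go((455.5,-320,132.5),Rt(-4)); d=cam('wrist');save(d,'w5.png',(160,200,480,380),2.5)
```

```text
t 4.87 pos [ 456.1 -307.7  187.3] xyz [-0.0124  0.0003  0.0548] rot [-0.01 -0.04  0.09] dist rows 1.3 0.0 F [-0.5   0.1   0.56]
```

View pics/w5.png

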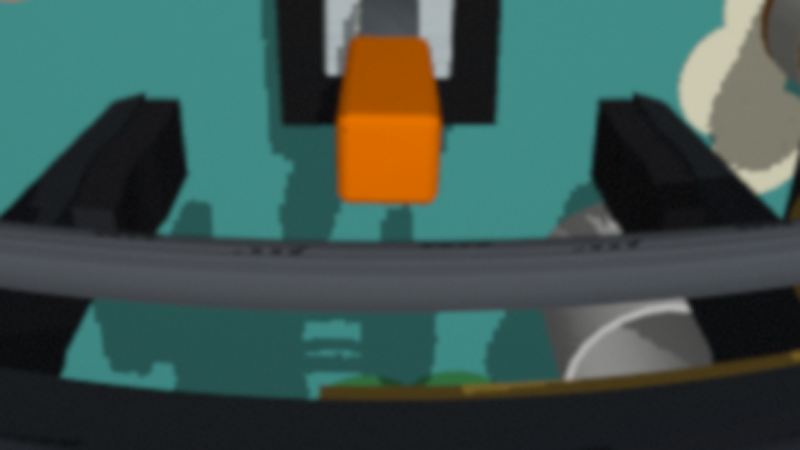

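The handle sits midway between the open fingers. I'll finish the y shift, descend, then close.

Request:
carry_out(plan=[{"jaw":-1,"x":-0.0122,"y":0,"z":0.01,"rx":0,"ry":0,"rz":0},{"jaw":-1,"x":-0.0122,"y":0,"z":0.03,"rx":0,"ry":0,"rz":0},{"jaw":-1,"x":-0.0122,"y":0,"z":0.045,"rx":0,"ry":0,"rz":0},{"jaw":-1,"x":-0.0122,"y":0,"z":0.054,"rx":0,"ry":0,"rz":0},{"jaw":-1,"x":-0.0122,"y":0,"z":0.054,"rx":0,"ry":0,"rz":0}])

```text
t: 5.33
tool_pos: [455.8, -319.1, 133.2]
tcp_rot: [[0.067, 0.998, 0.001], [0.998, -0.067, 0.001], [0.001, 0.001, -1.0]]
wrist_force: [-0.5, 0.4, 0.7]
finger_gap: 0.999
finger_force: 0.0
```

Run:
```python
from h import *
cam('top');cam('top')
go((455.5,-320,132.5),Rt(-4))
```

```text
t 5.43 pos [ 456.1 -320.1  134.3] xyz [ 0.0001 -0.0007  0.0018] rot [0.13 0.03 0.09] dist rows 0.0 0.0 F [-0.23 -0.29  0.98]
```

Request:
carry_out(plan=[{"jaw":1,"x":0,"y":0,"z":0,"rx":0,"ry":0,"rz":0},{"jaw":1,"x":0,"y":0,"z":0,"rx":0,"ry":0,"rz":0},{"jaw":1,"x":0,"y":0,"z":0,"rx":0,"ry":0,"rz":0},{"jaw":1,"x":0,"y":0,"z":0,"rx":0,"ry":0,"rz":0},{"jaw":1,"x":0,"y":0,"z":0,"rx":0,"ry":0,"rz":0}], squeeze=35)

```text
t: 5.85
tool_pos: [455.1, -320.3, 133.0]
tcp_rot: [[0.07, 0.998, 0.0], [0.998, -0.07, -0.0], [-0.0, 0.0, -1.0]]
wrist_force: [-0.1, 0.7, -0.4]
finger_gap: 0.647
finger_force: 0.0
```

Request:
carry_out(plan=[{"jaw":1,"x":0,"y":0,"z":0,"rx":0,"ry":0,"rz":0},{"jaw":1,"x":0,"y":0,"z":0,"rx":0,"ry":0,"rz":0},{"jaw":1,"x":0,"y":0,"z":0,"rx":0,"ry":0,"rz":0},{"jaw":1,"x":0,"y":0,"z":0,"rx":0,"ry":0,"rz":0},{"jaw":1,"x":0,"y":0,"z":0,"rx":0,"ry":0,"rz":0}])

```text
t: 6.27
tool_pos: [455.0, -320.2, 132.7]
tcp_rot: [[0.07, 0.998, -0.0], [0.998, -0.07, -0.0], [-0.0, -0.0, -1.0]]
wrist_force: [-0.6, 0.6, 0.1]
finger_gap: 0.268
finger_force: 32.3
```

Run:
```python
from h import *
cam('top')
go((456,-320,240),Rt(-3.8)); s=status.get_obs(); print(s['finger_gap'],s['finger_force'])
```

```text
t 6.32 pos [ 455.  -320.3  132.7] xyz [ 0.0003  0.001  -0.1073] rot [-0.    0.   -0.19] dist rows 2.6 0.0 F [ 0.87  0.02 -0.34]
0.2683230400098258 34.89057172089815
```

Request:
carry_out(plan=[{"jaw":1,"x":0,"y":0,"z":-0.015,"rx":0,"ry":0,"rz":0},{"jaw":1,"x":0,"y":0,"z":-0.04,"rx":0,"ry":0,"rz":0},{"jaw":1,"x":0,"y":0,"z":-0.065,"rx":0,"ry":0,"rz":0},{"jaw":1,"x":0,"y":0,"z":-0.09,"rx":0,"ry":0,"rz":0},{"jaw":1,"x":0,"y":0,"z":-0.1,"rx":0,"ry":0,"rz":0}])

```text
t: 6.73
tool_pos: [455.8, -321.2, 235.4]
tcp_rot: [[0.07, 0.998, 0.003], [0.998, -0.07, -0.002], [-0.002, 0.003, -1.0]]
wrist_force: [0.2, -0.8, -2.1]
finger_gap: 0.267
finger_force: 34.9
```

Run:
```python
from h import *
for i in range(4): d=cam('wrist')
save(d,'w6.png',(220,150,420,300),4);np.save('w6.npy',d,allow_pickle=True)
s=status.get_obs(); p=s['tool_pos']; print(s['finger_force'],proj(d,p+s['tcp_rot'][:,2]*(120.7-5),True))
go((435.3,-106.5,185),Rt(-4))
```

```text
34.891786398366094 [314.59853721 198.27653871]
t 6.93 pos [ 454.6 -319.5  231.5] xyz [ 0.2111 -0.0339  0.0468] rot [-0.07 -0.06  0.03] dist rows 5.2 0.0 F [-0.78  0.06 -3.07]
```

View pics/w6.png

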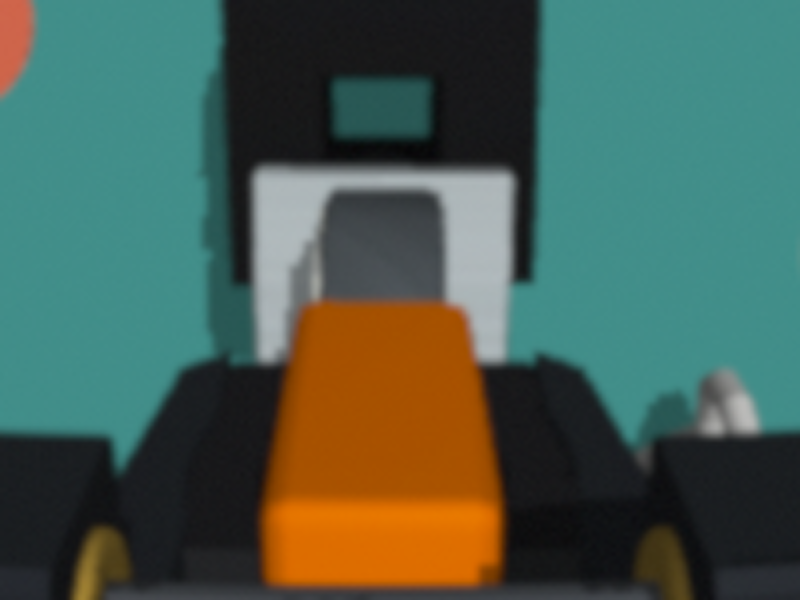

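The gauge is held straight and clear of the holder (hole visible at crop (382,108)). Now over the zero block.

Request:
carry_out(plan=[{"jaw":1,"x":0.03,"y":-0.004,"z":0,"rx":0,"ry":0,"rz":0},{"jaw":1,"x":0.07,"y":-0.011,"z":0,"rx":0,"ry":0,"rz":0},{"jaw":1,"x":0.11,"y":-0.018,"z":0,"rx":0,"ry":0,"rz":0},{"jaw":1,"x":0.15,"y":-0.024,"z":0,"rx":0,"ry":0,"rz":0},{"jaw":1,"x":0.18,"y":-0.029,"z":0,"rx":0,"ry":0,"rz":0}])

```text
t: 7.35
tool_pos: [436.8, -135.1, 230.8]
tcp_rot: [[0.068, 0.998, -0.004], [0.998, -0.068, 0.001], [0.001, -0.004, -1.0]]
wrist_force: [-0.2, 0.5, -2.0]
finger_gap: 0.27
finger_force: 34.9
```

Run:
```python
from h import *
for i in range(4): d=cam('wrist')
s=status.get_obs(); p=s['tool_pos']; Z=s['tcp_rot'][:,2]; X=s['tcp_rot'][:,0]
print('flange front pred',proj(d,p+Z*68+X*18,True)) 
go((435.3,-106.5,170),Rt(-4))
```

```text
flange front pred [316.35951123 196.65718991]
t 7.55 pos [ 437.9 -137.9  231.6] xyz [ 0.0311 -0.0046  0.0617] rot [-0.11  0.01  0.14] dist rows 1.7 0.0 F [ 0.21 -1.24 -1.5 ]
```

Request:
carry_out(plan=[{"jaw":1,"x":0.015,"y":-0.003,"z":0.02,"rx":0,"ry":0,"rz":0},{"jaw":1,"x":0.03,"y":-0.0046,"z":0.04,"rx":0,"ry":0,"rz":0},{"jaw":1,"x":0.03,"y":-0.0046,"z":0.055,"rx":0,"ry":0,"rz":0},{"jaw":1,"x":0.03,"y":-0.0046,"z":0.065,"rx":0,"ry":0,"rz":0},{"jaw":1,"x":0.03,"y":-0.0046,"z":0.068,"rx":0,"ry":0,"rz":0}])

```text
t: 7.97
tool_pos: [435.0, -109.9, 163.1]
tcp_rot: [[0.072, 0.997, -0.003], [0.997, -0.072, -0.001], [-0.001, -0.003, -1.0]]
wrist_force: [-0.6, 0.9, -1.9]
finger_gap: 0.271
finger_force: 34.9
```

Run:
```python
from h import *
for i in range(4): d=cam('side')
save(d,'s7.png',(258,190,338,270),7); go((435.3,-108,143),Rt(-4))
d=np.load('w6.npy',allow_pickle=True).item(); R=Rt(-4); p=np.array([454.6,-319.5,231.5])
for z,x in ((70.7,18),(24.7,12),(-33.3,12)): print(z,x,proj(d,p+R@[x,0,z],True))
```

```text
t 8.17 pos [ 436.5 -109.6  165.3] xyz [ 0.0015 -0.0014  0.0223] rot [ 0.06  0.03 -0.09] dist rows 0.5 0.0 F [ 0.28  1.04 -1.88]
70.7 18 [314.7792975  191.43072716]
24.7 12 [314.69642581 223.22521183]
-33.3 12 [314.52485923 276.85260918]
```

View pics/s7.png

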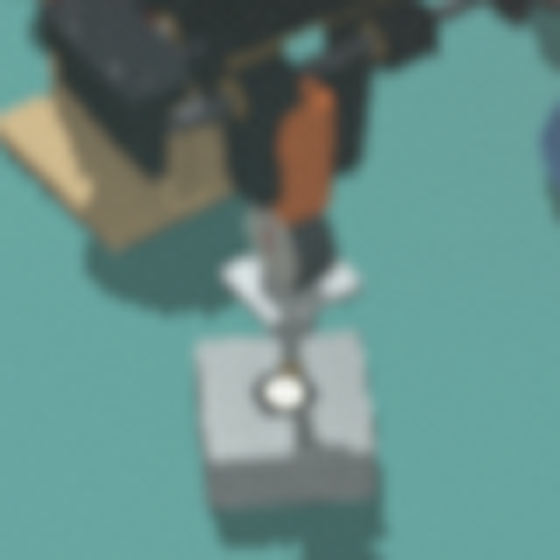

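The tip hangs just above the white dot (crop (288,372) against dot (285,392)) and the gauge is upright. Pressing about 8 mm.

Request:
carry_out(plan=[{"jaw":1,"x":0.0025,"y":-0.0012,"z":0.007,"rx":0,"ry":0,"rz":0},{"jaw":1,"x":0.0025,"y":-0.0012,"z":0.013,"rx":0,"ry":0,"rz":0},{"jaw":1,"x":0.0025,"y":-0.0012,"z":0.017,"rx":0,"ry":0,"rz":0},{"jaw":1,"x":0.0025,"y":-0.0012,"z":0.02,"rx":0,"ry":0,"rz":0},{"jaw":1,"x":0.0025,"y":-0.0012,"z":0.022,"rx":0,"ry":0,"rz":0}])

```text
t: 8.58
tool_pos: [435.4, -105.7, 142.6]
tcp_rot: [[0.069, 0.998, 0.0], [0.998, -0.069, 0.0], [0.0, 0.0, -1.0]]
wrist_force: [0.9, 1.9, 1.7]
finger_gap: 0.269
finger_force: 34.9
```

Run:
```python
from h import *
F=[]
for i in range(8): cam('top'); F.append(status.get_obs()['wrist_force'])
print(np.mean(F,0),np.std(F,0)); go((435.3,-107,143),Rt(-4))
```

```text
[0.79522245 0.99610083 1.82419675] [0.36980006 0.56786271 0.37882998]
t 8.98 pos [ 435.3 -105.8  142.9] xyz [-0.0012  0.0001 -0.0001] rot [ 0.03 -0.01  0.01] dist rows 0.0 0.0 F [1.23 0.1  2.32]
```

Force rise ≈3.7 N, which is about half-way in. Holding.

Request:
carry_out(plan=[{"jaw":1,"x":0,"y":0,"z":0,"rx":0,"ry":0,"rz":0},{"jaw":1,"x":0,"y":0,"z":0,"rx":0,"ry":0,"rz":0},{"jaw":1,"x":0,"y":0,"z":0,"rx":0,"ry":0,"rz":0},{"jaw":1,"x":0,"y":0,"z":0,"rx":0,"ry":0,"rz":0},{"jaw":1,"x":0,"y":0,"z":0,"rx":0,"ry":0,"rz":0}])

```text
t: 9.4
tool_pos: [435.3, -105.8, 142.8]
tcp_rot: [[0.069, 0.998, 0.0], [0.998, -0.069, 0.0], [0.0, 0.0, -1.0]]
wrist_force: [0.9, 0.8, 1.8]
finger_gap: 0.269
finger_force: 34.9
```

Request:
carry_out(plan=[{"jaw":1,"x":0,"y":0,"z":0,"rx":0,"ry":0,"rz":0},{"jaw":1,"x":0,"y":0,"z":0,"rx":0,"ry":0,"rz":0},{"jaw":1,"x":0,"y":0,"z":0,"rx":0,"ry":0,"rz":0},{"jaw":1,"x":0,"y":0,"z":0,"rx":0,"ry":0,"rz":0},{"jaw":1,"x":0,"y":0,"z":0,"rx":0,"ry":0,"rz":0}])

```text
t: 9.82
tool_pos: [435.2, -105.8, 142.8]
tcp_rot: [[0.069, 0.998, 0.0], [0.998, -0.069, -0.0], [0.0, 0.0, -1.0]]
wrist_force: [1.6, 2.0, 2.1]
finger_gap: 0.266
finger_force: 34.9
```

Request:
carry_out(plan=[{"jaw":1,"x":0,"y":0,"z":0,"rx":0,"ry":0,"rz":0},{"jaw":1,"x":0,"y":0,"z":0,"rx":0,"ry":0,"rz":0},{"jaw":1,"x":0,"y":0,"z":-0.01,"rx":0,"ry":0,"rz":0},{"jaw":1,"x":0,"y":0,"z":-0.05,"rx":0,"ry":0,"rz":0},{"jaw":1,"x":0,"y":0,"z":-0.09,"rx":0,"ry":0,"rz":0}])

```text
t: 10.23
tool_pos: [432.3, -106.4, 232.6]
tcp_rot: [[0.071, 0.997, -0.007], [0.997, -0.071, -0.002], [-0.002, -0.007, -1.0]]
wrist_force: [1.1, 0.1, -0.5]
finger_gap: 0.274
finger_force: 34.9
```

Run:
```python
from h import *
a=cam('top')
print('stands b/c lids',atz(a,234,188,98),atz(a,277,210,98))
n=Ro.from_euler('y',-13,degrees=True).apply([0,0,1]); print(n)
D=np.array([490.5,387,96]); 
go((435,60,290),Rt(-4)); go(D+n*(120.7+40),Rt(0,n)); print(D+n*160.7, D+n*112.9)
```

```text
stands b/c lids [555.08257322 223.22935171  98.        ] [484.66305802  75.84890994  98.        ]
[-0.22495105  0.          0.97437006]
t 10.28 pos [ 436.7 -108.   239.8] xyz [ 0.1674 -0.0136 -0.0504] rot [ 0.31  0.03 -0.17] dist rows 4.2 0.0 F [ 3.51 -2.18  2.62]
t 10.28 pos [ 436.7 -108.   239.8] xyz [ 0.495  -0.0183 -0.0132] rot [-12.69   0.52  -4.15] dist rows 11.9 1.9 F [ 3.51 -2.18  2.62]
[454.35036557 387.         252.58126941] [465.10302596 387.         206.00638031]
```

Request:
carry_out(plan=[{"jaw":1,"x":0.01,"y":-0.001,"z":-0.03,"rx":0,"ry":0,"rz":0},{"jaw":1,"x":0.045,"y":-0.004,"z":-0.05,"rx":0,"ry":0,"rz":0},{"jaw":1,"x":0.085,"y":-0.007,"z":-0.05,"rx":0,"ry":0,"rz":0},{"jaw":1,"x":0.125,"y":-0.01,"z":-0.05,"rx":0,"ry":0,"rz":0},{"jaw":1,"x":0.165,"y":-0.013,"z":-0.05,"rx":0,"ry":0,"rz":0}])

```text
t: 10.7
tool_pos: [432.5, 60.6, 283.3]
tcp_rot: [[0.071, 0.997, -0.0], [0.997, -0.071, 0.0], [0.0, -0.0, -1.0]]
wrist_force: [0.7, 0.3, -2.2]
finger_gap: 0.268
finger_force: 34.9
```

Run:
```python
from h import *
cam('top');go((435,260,295),Rt(-4))
```

```text
t 10.75 pos [432.3  69.2 282.8] xyz [ 0.1906 -0.009  -0.0116] rot [-0.06 -0.17  0.49] dist rows 4.6 0.1 F [ 0.19  8.34 -2.4 ]
```

Request:
carry_out(plan=[{"jaw":1,"x":0.035,"y":-0.002,"z":-0.01,"rx":0,"ry":0,"rz":0},{"jaw":1,"x":0.075,"y":-0.005,"z":-0.015,"rx":0,"ry":0,"rz":0},{"jaw":1,"x":0.115,"y":-0.007,"z":-0.015,"rx":0,"ry":0,"rz":0},{"jaw":1,"x":0.155,"y":-0.009,"z":-0.015,"rx":0,"ry":0,"rz":0},{"jaw":1,"x":0.19,"y":-0.01,"z":-0.015,"rx":0,"ry":0,"rz":0}])

```text
t: 11.17
tool_pos: [435.8, 251.4, 297.7]
tcp_rot: [[0.069, 0.998, -0.001], [0.998, -0.069, -0.001], [-0.001, -0.001, -1.0]]
wrist_force: [1.6, 0.2, -2.3]
finger_gap: 0.272
finger_force: 34.9
```

Run:
```python
from h import *
n=Ro.from_euler('y',-13,degrees=True).apply([0,0,1]);D=np.array([490.5,387,96])
cam('top');cam('top');go(D+n*(120.7+40),Rt(0,n))
```

```text
t 11.27 pos [435.3 255.3 297.3] xyz [0.1326 0.0109 0.0447] rot [-13.04   0.4   -3.5 ] dist rows 3.4 1.9 F [ 0.3  -1.31 -2.29]
```

Request:
carry_out(plan=[{"jaw":1,"x":0.035,"y":0.003,"z":0,"rx":-6,"ry":0,"rz":-1.7},{"jaw":1,"x":0.075,"y":0.006,"z":0.005,"rx":-13,"ry":0.4,"rz":-3.5},{"jaw":1,"x":0.11,"y":0.009,"z":0.02,"rx":-13,"ry":0.4,"rz":-3.5},{"jaw":1,"x":0.1326,"y":0.011,"z":0.035,"rx":-13,"ry":0.4,"rz":-3.5},{"jaw":1,"x":0.1326,"y":0.011,"z":0.045,"rx":-13,"ry":0.4,"rz":-3.5}])

```text
t: 11.68
tool_pos: [455.3, 385.7, 251.1]
tcp_rot: [[0.002, 0.974, 0.225], [1.0, -0.001, -0.001], [-0.001, 0.225, -0.974]]
wrist_force: [-0.2, -0.2, -2.6]
finger_gap: 0.268
finger_force: 34.9
```

Run:
```python
from h import *
n=Ro.from_euler('y',-13,degrees=True).apply([0,0,1]);D=np.array([490.5,387,96])
F=[]
for i in range(6): d=cam('side');F.append(status.get_obs()['wrist_force'])
print(np.mean(F,0),proj(d,D)); go(D+n*(120.7+8),Rt(0,n))
```

```text
[-0.28237933 -0.38790977 -2.30095534] [225.28490986 143.04969173]
t 11.98 pos [457.9 379.6 253.7] xyz [ 0.0074 -0.0039  0.0322] rot [ 0.04  0.14 -0.61] dist rows 0.8 0.1 F [-1.25 -0.26 -2.1 ]
```

Request:
carry_out(plan=[{"jaw":1,"x":0.0074,"y":-0.0039,"z":0.015,"rx":0,"ry":0,"rz":-0.6},{"jaw":1,"x":0.0074,"y":-0.0039,"z":0.025,"rx":0,"ry":0,"rz":-0.6},{"jaw":1,"x":0.0074,"y":-0.0039,"z":0.032,"rx":0,"ry":0,"rz":-0.6},{"jaw":1,"x":0.0074,"y":-0.0039,"z":0.032,"rx":0,"ry":0,"rz":-0.6},{"jaw":1,"x":0.0074,"y":-0.0039,"z":0.032,"rx":0,"ry":0,"rz":-0.6}])

```text
t: 12.4
tool_pos: [460.8, 387.8, 220.6]
tcp_rot: [[-0.001, 0.974, 0.225], [1.0, 0.001, -0.003], [-0.003, 0.225, -0.974]]
wrist_force: [0.6, -0.9, -1.9]
finger_gap: 0.268
finger_force: 34.9
```

Run:
```python
from h import *
n=Ro.from_euler('y',-13,degrees=True).apply([0,0,1]);D=np.array([490.5,387,96])
for i in range(4): b=cam('side')
go(D+n*112.9,Rt(0,n))
a=cam('wrist'); s=status.get_obs(); tip=s['tool_pos']+s['tcp_rot'][:,2]*120.7
print('tip',tip,'side px tip',proj(b,tip),'dot',proj(b,D),proj(a,tip,True))
def crop(d,x,y,w,h): return cv2.resize(d['image'][y-h//2:y+h//2,x-w//2:x+w//2,::-1],(400,400),interpolation=cv2.INTER_CUBIC)
cv2.imwrite('pics/f.png',np.hstack([crop(b,228,142,60,60),crop(a,315,200,240,240)]))
```

```text
t 12.6 pos [460.8 388.9 221.3] xyz [-0.0018  0.0008  0.0159] rot [0.04 0.07 0.12] dist rows 0.4 0.0 F [-2.11  0.88 -1.83]
tip [487.92825736 388.75921006 103.61999789] side px tip [224.18035352 141.22338089] dot [225.28490986 143.04969173] [315.45088975 197.48258654]
```

View pics/f.png

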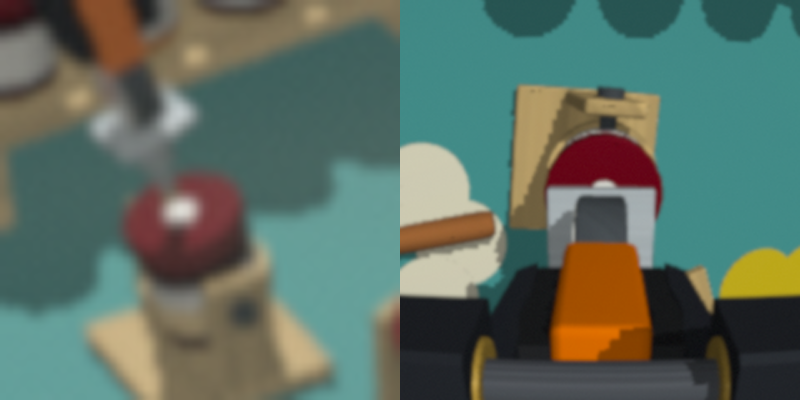

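The tip stands just above the dot (side crop (170,195) against dot (180,210)). In the wrist view the gauge is centred laterally on the dot (603 against 602). Pressing.

Request:
carry_out(plan=[{"jaw":1,"x":-0.0018,"y":0.0008,"z":0.004,"rx":0,"ry":0,"rz":0},{"jaw":1,"x":-0.0018,"y":0.0008,"z":0.008,"rx":0,"ry":0,"rz":0},{"jaw":1,"x":-0.0018,"y":0.0008,"z":0.011,"rx":0,"ry":0,"rz":0},{"jaw":1,"x":-0.0018,"y":0.0008,"z":0.0135,"rx":0,"ry":0,"rz":0},{"jaw":1,"x":-0.0018,"y":0.0008,"z":0.015,"rx":0,"ry":0,"rz":0}])

```text
t: 13.07
tool_pos: [465.1, 387.0, 206.2]
tcp_rot: [[-0.002, 0.974, 0.226], [1.0, 0.002, -0.002], [-0.002, 0.226, -0.974]]
wrist_force: [-0.1, -0.8, 3.5]
finger_gap: 0.271
finger_force: 34.9
```

Run:
```python
from h import *
n=Ro.from_euler('y',-13,degrees=True).apply([0,0,1]);D=np.array([490.5,387,96])
F=[]
for i in range(12): b=cam('side');F.append(status.get_obs()['wrist_force'])
F=np.array(F); print(F.mean(0),'along n',((F-[-.3,-.4,-2.1])@n).mean().round(2)); go(D+n*112.9,Rt(0,n))
s=status.get_obs(); tip=s['tool_pos']+s['tcp_rot'][:,2]*112.9; print(tip,s['joint_vel'].round(2),s['finger_force'])
```

```text
[ 0.69904115 -0.33170394  2.17472479] along n 3.94
t 13.67 pos [464.9 387.  206.5] xyz [-0.      0.0001  0.0005] rot [0.03 0.09 0.13] dist rows 0.0 0.0 F [ 1.57 -0.54  2.42]
[490.32964929 386.87995092  96.46660323] [ 0.03  0.08 -0.09  0.1   0.02 -0.05 -0.01] 34.897702066227794
```

The push is 3.9 N along the lid normal, half-way in, and everything is still. Handing in.

```bash
python3 -c "
from h import *
print(ticket.finish_job())"
```

```text
the job is handed in; nothing more can be done
None
```

The gauge was zeroed on the block for over a second, and I handed the job in with its tip held on the marked jar's dot at about 3.9 N (plunger roughly half-way in) and square to the lid by my estimate; the hand-in gave no verdict.

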